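# Shut and pin a lens drilling jig

### The job

A spectacle lens lies in the nest of the open drilling jig. Swing the jig's leaf down over it, then take the index pin out of the wooden block and push it fully home, through the leaf and into the base, until the leaf is shut flat against its spring, and finish while still holding the jig pressed shut for the drilling: do not let go or ease off. Leave the other things on the bench where they are.

Things in the scene. Friction and masses are not known exactly. Their poses are not given: they have to be found in the camera images.
- jig: Lens drilling jig screwed to the bench: aluminium base plate 210 x 90 x 16 mm with a hinged leaf. Origin: centre of its underside, at bench level; x runs along its length from the hinge end to the free end, z up. Hinge at x = -75 mm, lens nest at x = -15, at x = +55 a steel bush block 36 (x) x 40 (y) mm, 38 mm high, with the vertical pin hole.
- leaf (a joint): Angle of the leaf, rad: 0 = shut flat on the bush block, 1.57 = upright, up to 2.0; begins open. A stiff hinge (0.15 N m) keeps it where it is left. Below about 0.08 a spring pad under the leaf (2.5 N/mm, up to 15 N) presses on the lens and pushes back: let go, the leaf springs up to 0.05 or more. Holding it fully shut takes about 8 N downwards at the pin hole.
- hinge (a point): Middle of the leaf's hinge axis, which runs along the jig's y, 43 mm above the bench and in the leaf's mid-thickness, between two lugs that reach 52 mm high and 42 mm to each side.
- leaf_hole (a point): Centre of the pin hole (12 mm) in the leaf, on its outer (upper) face, 130 mm from the hinge axis; z is the outward normal of that face. Directly over the bush when shut.
- leaf_end (a point): Middle of the leaf's free end, 164 mm from the hinge axis, at its outer face (top when shut, then 48 mm above the bench). Leaf: aluminium bar 10 mm thick, 52 mm wide, from 96 mm off the hinge 40 mm wide, the last 12 mm a lip 6 mm thick. On the outer face, 60 mm from the hinge, is a spring housing 30 mm across, 10 mm high.
- bush (a point): Centre of the mouth of the pin hole in the base's bush block, 38 mm above the bench; hole 11.5 mm across, through to the bench.
- pad: Round rubber pressure pad, 24 mm across, under the leaf; origin: centre of its face.
- nest (a point): Centre of the round rubber seat of the lens, 24 mm above the bench, between four steel pegs 30 mm high.
- lens: Clear round spectacle lens, 54 mm across, 7 mm thick, lying in the nest; origin: centre of its underside.
- pin: Index pin upright in one of the block's two holes, the shorter of the two tools there, 70 mm: steel shank 10 mm thick, 36 mm long, tapered nose; steel collar 18 mm across, 10 mm high, its underside the shoulder; black knob 26 mm across, 24 mm high. Origin: nose end; z up the pin. In the block the nose is 6 mm above the bench; home, with the shoulder on the shut leaf, 12 mm.
- pin_tip (a point): Nose end of the index pin.
- pin_knob (a point): Middle of the index pin's knob, 58 mm above its nose end; to grip.
- block: Wooden pin block, 50 x 150 x 42 mm, fixed, with two holes 90 mm apart along its y; origin: centre of its underside. The pin's shoulder rests on its top.
- countersink: Bystander: hand countersink standing in the block's other hole, 108 mm long with a turned wooden handle, its top 114 mm above the bench; stays there. Origin: its lower end.
- spray: Bystander: amber bottle, 44 mm across, 130 mm high; origin: centre of its underside.
- tray: Bystander: grey job tray 120 x 200 x 28 mm with a second lens in it; origin: centre of its underside.
Not all that is in view belongs to the job. There is more than one size of the pin; the one meant has the size given above.

How it is judged:
By the outcome, as a careful person would: the job done as asked, in the order asked, and still so for the second after the job is handed in, while the arm keeps its last pose, push and grip.
It also fails if it takes over 48 s, if anything falls off the work surface, if the arm or the gripper's body presses on something with over 40 N, if the wrist force passes 120 N, or if a joint passes its speed limit or range.

### The arm

A 6-joint arm with a two-finger parallel gripper is mounted at the origin on the work surface. World frame = base frame: x ahead of the robot, y to its left, z up, the work surface at z = 0. Lengths are in m, angles in rad, forces in N, time in s.
With the tool pointing down it reaches from about 0.4 to 0.825 m from the base axis. Payload 7 kg.
Tool frame: the origin (TCP) lies at the very end of the fingers, on their centre line; the grasp point (between the pads) lies 19 mm behind it; z points along the fingers, y is the line along which they close (so a half turn about z gives the same grasp; the last joint's range is limited). The gripper opens to 88 mm and grips with 3 to 60 N. Pads are 19 mm wide; open, the fingers measure 130 mm over their backs; the gripper's body (78 mm by 193 mm) begins 47 mm behind the grasp point.
Start: joints at [-1.036, 0.359, 0.012, 0, -1.224, -0.288], TCP at [0.165, -0.655, 0.227] pointing down, gripper open.
Joint ranges: [-3.07, 3.07], [-1.43, 2.12], [-1.02, 1.25], [-3.03, 1.67], [-3.05, -0], [-3.03, 3.03]. Speed limits (rad/s): [2.39, 2.39, 3.01, 3.14, 3.14, 3.14].

### API

Orientations are given as a unit quaternion [w, x, y, z].
In Python, from station import sensors, grab_frame, job gives the robot as it stands. The module is installed in compiled form; this text tells all that it offers.
- The arm moves only by the tool move_arm, never from a script. Its argument "targets" is text: rows parted by semicolons, each of 7 numbers parted by spaces: the shift along the world's x, y, z in m, then the turn, a rotation vector about the world's x, y, z in rad, then the opening, from 0 (shut) to 1 (fully open). In form: tx ty tz ax ay az hand; .... A call has 1 to 8 rows; each row is the pose to reach, as a shift and turn from the pose commanded when the call began; what a row does not reach only later rows make up. A row lasts 1/12 s, in which the tool goes at most 41.7 mm and 7.16 degrees, less where a joint would pass 70% of its speed; a pose out of reach is approached as far as the arm can. A call with a gripper value outside its range is refused whole. The fingers move at their own pace and stop on an object; "grip_force" is the grip in N (left out, the last holds). Time passes only in rows, so rows that repeat a pose let the fingers close. It gives the time, the measured TCP pose, the force, the opening and the grip force at its end, in the units of the state.
- sensors.sense(): the state, without advancing time (a new reading comes with each control period).
- grab_frame(name): name is "scene" or "top"; returns a dict with "pixels" (480x640x3 uint8, blue, green, red), "z_map" (480x640 float32, m along the optical axis (not along the pixel's ray), 0 where there is no reading), "intrinsics" (3x3 intrinsics, pixels), "eye" and "rotation" of the camera in the world. Camera axes: x right, y up, looking along -z (the intrinsics and any distortion apply to the point x, -y, -z); pixel columns grow to the right and rows downward; lengths in m; the calibration is good to about 2 mm. A picture is of the moment at which its call begins.
- job.sign_off(): hands the job in; it is judged then, once.
The state is a dict: "clock": time; "joint_pos": joint angles; "qd": joint speeds; "joint_efforts": joint torques, N m; "tcp_pos": TCP position; "ee_rot": TCP orientation; "force": force on the tool from outside, world axes, zero at the start; "wrist_torque": the same for the moment, N m; "gripper_width": finger opening in m; "finger_force": force on a finger pad.
Only numpy, scipy, OpenCV 4.12 (cv2) and the standard library are available. Lean on these libraries where they do the work, as an engineer would, in place of code of your own. Each camera call takes 0.05 s, during which the arm holds its last target. There are 200 camera calls.

## Working session

There is one attempt and no reset: what is moved stays moved. The work goes in short steps, Python scripts to look and compute and a tool call to move; the robot and the scene stay as the last step left them, time stands still between calls to the robot, and variables do not carry over. Pictures are saved under pics/ and viewed, at most 12 in all, crops included, and the job is handed in when it is done.

Besides the shell and the picture viewer there is one more tool, called after "Request:" as a command line: name --argument value ..., lists and objects as JSON in quotes. move_arm: Moves the arm, as the interface text tells. Its arguments: {"type":"object","properties":{"targets":{"type":"string"},"grip_force":{"type":"number"}},"required":["targets"]}

```bash
mkdir -p pics; cat > h.py <<'E'
import numpy as np,cv2,pickle
from station import sensors,grab_frame,job
def get(n,tag):
    f=grab_frame(n); cv2.imwrite(f'pics/{tag}.png',f['pixels']); pickle.dump(f,open(f'{tag}.pkl','wb')); return f
def load(tag): return pickle.load(open(f'{tag}.pkl','rb'))
def cloud(f):
    K=np.array(f['intrinsics']);z=f['z_map'];v,u=np.mgrid[0:480,0:640]
    p=np.stack([(u-K[0,2])/K[0,0]*z,-(v-K[1,2])/K[1,1]*z,-z],-1)
    R=np.array(f['rotation']);
    if R.size==4:
        from scipy.spatial.transform import Rotation as Ro; R=Ro.from_quat(np.roll(R,-1)).as_matrix()
    return p@R.T+np.array(f['eye'])
E
python3 - <<'E'
from h import *
np.set_printoptions(precision=4,suppress=True)
for n in('scene','top'):
    f=get(n,n+'1'); print(f['intrinsics'],f['eye'],f['rotation'],[k for k in f])
s=sensors.sense();print(s)
E
```

```text
[[481.0306   0.     313.3872]
 [  0.     481.0306 238.6505]
 [  0.       0.       1.    ]] [1.0935 0.3283 0.7561] [0.4467 0.182  0.3185 0.816 ] ['pixels', 'z_map', 'intrinsics', 'eye', 'rotation']
[[605.7292   0.     316.9176]
 [  0.     605.7292 239.44  ]
 [  0.       0.       1.    ]] [ 0.3775 -0.0418  1.5263] [-0.6976 -0.0451  0.0357  0.7141] ['pixels', 'z_map', 'intrinsics', 'eye', 'rotation']
{'clock': 0.1, 'joint_pos': array([-1.0359,  0.3593,  0.0111, -0.0003, -1.2241, -0.2881]), 'qd': array([ 0.0011, -0.0017,  0.0012,  0.001 , -0.0005, -0.0017]), 'joint_efforts': array([  0.0018, -58.4164,  29.3756,   7.0154,   0.0102,  -0.0001]), 'tcp_pos': array([ 0.1647, -0.6541,  0.2257]), 'ee_rot': array([-0.0002, -0.123 ,  0.9924,  0.0007]), 'force': array([-0.3658,  0.7426, -0.047 ]), 'wrist_torque': array([-0.0232,  0.0079,  0.0261]), 'finger_force': 0.0, 'gripper_width': 0.08724435400107562}
```

View pics/scene1.png

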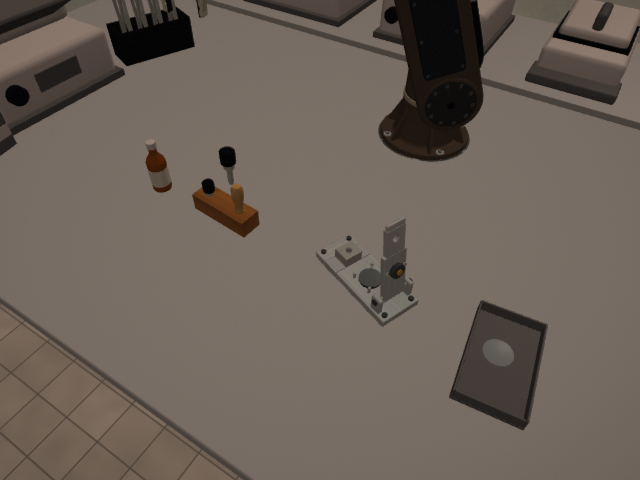

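View pics/top1.png

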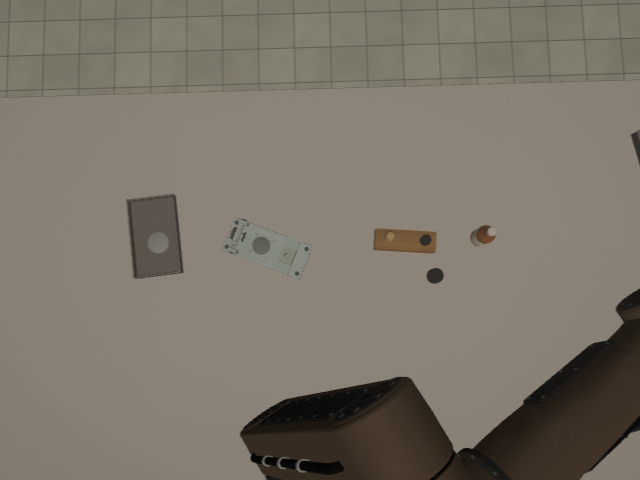

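The scene view shows the jig with its leaf upright near (375,270). The block has the pin knob at (208,186) and the countersink at (237,198), and a larger decoy pin stands at (228,160). In the top view the jig spans (225..312, 218..278), the block (375..437, 229..253) and the pin knob is at (425,240).

```bash
python3 - <<'E'
from h import *
np.set_printoptions(precision=4,suppress=True)
a=load('scene1');b=load('top1');A=cloud(a);B=cloud(b)
for n,P,pts in(('top',B,[(425,240),(390,237),(435,275),(375,230),(437,232),(435,253),(374,250),(261,245),(287,255),(312,247),(300,278),(237,218),(225,248),(158,242),(490,232),(238,235)]),('scene',A,[(208,186),(237,188),(228,155),(397,240),(390,270),(348,250),(370,278)])):
    for u,v in pts: print(n,u,v,P[v,u])
ct=lambda im,x0,y0,x1,y1,s:cv2.resize(im[y0:y1,x0:x1],None,fx=s,fy=s,interpolation=cv2.INTER_CUBIC)
i1=ct(a['pixels'],310,205,430,325,5);i2=ct(b['pixels'],215,205,325,285,5)
cv2.imwrite('pics/c1.png',i1);cv2.imwrite('pics/c2.png',i2)
E
```

```text
top 425 240 [ 0.5366 -0.2841  0.0767]
top 390 237 [ 0.5422 -0.1969  0.1086]
top 435 275 [ 0.4508 -0.3002  0.0993]
top 375 230 [ 0.5683 -0.168   0.0408]
top 437 232 [ 0.5652 -0.3289 -0.0044]
top 435 253 [ 0.5115 -0.3209 -0.0017]
top 374 250 [ 0.5231 -0.1676 -0.0048]
top 261 245 [0.5388 0.1153 0.0318]
top 287 255 [ 0.5157  0.0534 -0.0054]
top 312 247 [ 0.5341 -0.0106 -0.0008]
top 300 278 [ 0.4566  0.0215 -0.0056]
top 237 218 [0.6099 0.1761 0.0205]
top 225 248 [0.5346 0.2067 0.021 ]
top 158 242 [0.5558 0.3798 0.0044]
top 490 232 [ 0.5458 -0.4262  0.129 ]
top 238 235 [0.5452 0.1494 0.1916]
scene 208 186 [ 0.5443 -0.2771  0.0754]
scene 237 188 [ 0.5481 -0.1901  0.1137]
scene 228 155 [ 0.4585 -0.2887  0.0986]
scene 397 240 [0.55   0.1592 0.1659]
scene 390 270 [0.5696 0.1638 0.1096]
scene 348 250 [0.5064 0.05   0.0328]
scene 370 278 [0.5464 0.1209 0.0332]
```

View pics/c1.png

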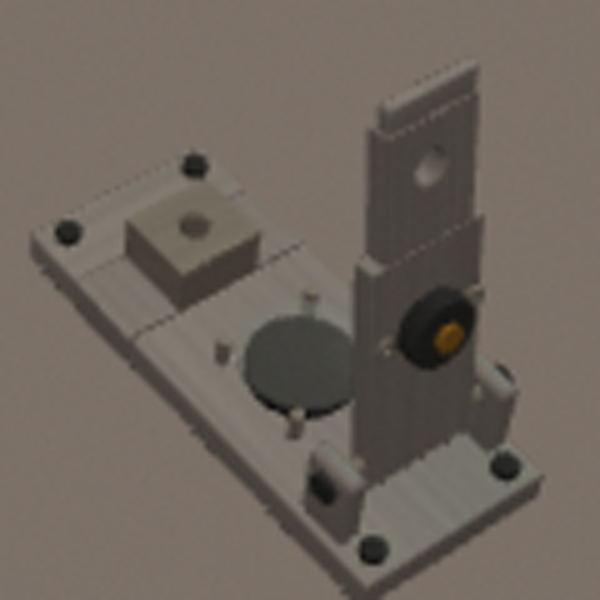

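View pics/c2.png

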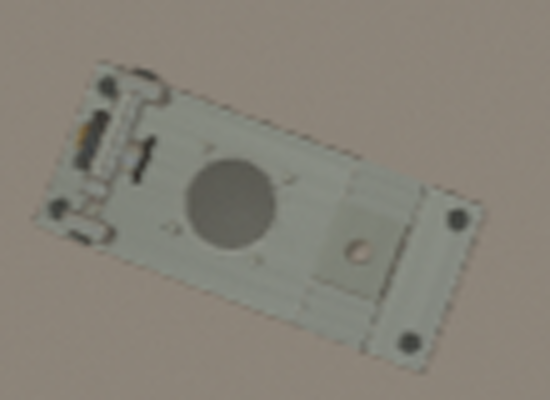

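The crops show the leaf roughly upright, its pin hole at scene (396,238). The bush hole is at scene (349,250) and top (286.6,255), and the lens at top (261.2,245.6).

```bash
cat >> h.py <<'E'
from scipy.spatial.transform import Rotation as Ro
def ray(f,u,v,z):
    K=np.array(f['intrinsics']);R=Ro.from_quat(np.roll(f['rotation'],-1)).as_matrix()
    d=R@np.array([(u-K[0,2])/K[0,0],-(v-K[1,2])/K[1,1],-1]);e=np.array(f['eye']);return e+d*(z-e[2])/d[2]
E
python3 - <<'E'
from h import *
np.set_printoptions(precision=4,suppress=True)
a=load('scene1');b=load('top1');A=cloud(a);B=cloud(b)
for n,u,v,z in[('bush',286.6,255,.038),('lens',261.2,245.6,.031),('c',311.6,245.6,.016),('c',299.4,279.6,.016),('h',235,217.6,.016),('h',222,249,.016),('sc',306.6,248.8,.018),('sc',297,273.6,.018),('sh',236.4,222.2,.018),('sh',226.6,246.8,.018),('pin',425.5,240,.076),('dec',435,275.5,.1)]: print('top',n,ray(b,u,v,z))
for n,u,v,z in[('bush',349,250,.038),('lens',369.7,278,.031),('sc',349,238,.018),('sc',323.6,251.6,.018),('sh',411,298,.018),('sh',384.5,314.8,.018),('knob',208.5,182,.076),('dec',228,152,.1)]: print('scene',n,ray(a,u,v,z))
# leaf points
m=(A[...,2]>.06)&(abs(A[...,0]-.55)<.06)&(abs(A[...,1]-.16)<.06);P=A[m]
c=P.mean(0);n=np.linalg.svd(P-c)[2][2];k=abs((P-c)@n)<.004;c=P[k].mean(0);U=np.linalg.svd(P[k]-c)[2];print(len(P),k.sum(),c,U,P[:,2].max())
for r in range(8):
  lo=.06+.015*r; q=P[(P[:,2]>lo)&(P[:,2]<=lo+.015)]; print(lo,len(q),q.min(0) if len(q) else'',q.max(0) if len(q) else '')
# knob clouds
for nm,P in(('A',A),('B',B)):
  m=(P[...,2]>.045)&(P[...,2]<.09)&(abs(P[...,0]-.54)<.03)&(abs(P[...,1]+.285)<.03);q=P[m];print(nm,len(q),q.min(0),q.max(0),np.median(q,0))
E
```

```text
top bush [0.5118 0.0517 0.038 ]
top lens [0.5374 0.1149 0.031 ]
top c [ 0.536  -0.0101  0.016 ]
top c [0.4515 0.0222 0.016 ]
top h [0.6117 0.1818 0.016 ]
top h [0.5328 0.2151 0.016 ]
top sc [0.528  0.0026 0.018 ]
top sc [0.4665 0.0278 0.018 ]
top sh [0.5996 0.1781 0.018 ]
top sh [0.5379 0.2032 0.018 ]
top pin [ 0.5366 -0.2854  0.076 ]
top dec [ 0.4496 -0.3     0.1   ]
scene bush [0.5095 0.0536 0.038 ]
scene lens [0.545  0.1198 0.031 ]
scene sc [0.4638 0.0294 0.018 ]
scene sc [0.5254 0.0044 0.018 ]
scene sh [0.5354 0.2041 0.018 ]
scene sh [0.5966 0.179  0.018 ]
scene knob [ 0.5342 -0.2844  0.076 ]
scene dec [ 0.4514 -0.2943  0.1   ]
1540 1247 [0.559  0.1607 0.1418] [[ 0.1145  0.1334 -0.9844]
 [ 0.9094 -0.413   0.0498]
 [-0.3999 -0.9009 -0.1686]] 0.20848375257680085
0.06 136 [0.5363 0.1568 0.0601] [0.5841 0.183  0.075 ]
0.075 99 [0.534  0.1535 0.075 ] [0.5838 0.1808 0.0899]
0.09 107 [0.5364 0.1509 0.09  ] [0.5828 0.1829 0.105 ]
0.105 247 [0.5341 0.1492 0.1051] [0.582  0.1824 0.12  ]
0.12 173 [0.5317 0.1471 0.1202] [0.5802 0.1763 0.1349]
0.135 167 [0.5288 0.1445 0.135 ] [0.5804 0.1729 0.1498]
0.15 151 [0.5352 0.1426 0.1501] [0.5746 0.1692 0.1648]
0.16499999999999998 157 [0.5336 0.1404 0.1652] [0.5739 0.1662 0.18  ]
A 198 [ 0.5174 -0.3138  0.045 ] [ 0.562  -0.2572  0.0796] [ 0.5404 -0.2803  0.0694]
B 137 [ 0.5122 -0.3127  0.045 ] [ 0.5627 -0.2594  0.0814] [ 0.5375 -0.2836  0.0725]
```

Request:
move_arm --targets "0.21 0.24 0.07 0 0 0.935 0;0.21 0.24 0.07 0 0 0.935 0;0.21 0.24 0.07 0 0 0.935 0;0.21 0.24 0.07 0 0 0.935 0;0.21 0.24 0.07 0 0 0.935 0;0.21 0.24 0.07 0 0 0.935 0;0.21 0.24 0.07 0 0 0.935 0;0.21 0.24 0.07 0 0 0.935 0"

```text
clock: 0.77
tcp_pos: [0.3761, -0.4124, 0.2971]
ee_rot: [0.0, -0.56, 0.828, -0.0]
force: [0.5, -0.4, 0.4]
gripper_width: 0.0404
finger_force: 0.0
```

Request:
move_arm --targets "0.1 0.3 0 0 0 0 0;0.1 0.3 0 0 0 0 0;0.1 0.3 0 0 0 0 0;0.1 0.3 0 0 0 0 0;0.1 0.3 0 0 0 0 0;0.1 0.3 0 0 0 0 0;0.1 0.3 0 0 0 0 0;0.1 0.3 0 0 0 0 0"

```text
clock: 1.43
tcp_pos: [0.4753, -0.1114, 0.2965]
ee_rot: [0.0, -0.558, 0.83, 0.0]
force: [-0.2, -0.8, 0.6]
gripper_width: 0.0004
finger_force: 0.0
```

Request:
move_arm --targets "0.1 0.3 0 0 0 0 0;0.1 0.3 0 0 0 0 0;0.1 0.3 0 0 0 0 0;0.1 0.3 0 0 0 0 0;0.1 0.3 0 0 0 0 0;0.1 0.3 0 0 0 0 0;0.1 0.3 0 0 0 0 0;0.1 0.3 0 0 0 0 0"

```text
clock: 2.1
tcp_pos: [0.5754, 0.189, 0.2956]
ee_rot: [-0.0, -0.558, 0.83, 0.0]
force: [1.4, -0.9, 1.1]
gripper_width: 0.0005
finger_force: 0.0
```

```bash
python3 - <<'E'
import numpy as np
th=np.r_[1.4,np.linspace(1.3,.1,15)]
for i,t in enumerate(th):
    r=.124+(.146-.124)*i/15
    X=r*np.cos(t)-.005*np.sin(t)-.0095;Z=.043+r*np.sin(t)+.005*np.cos(t)
    print(i,round(t,2),np.round([.560-.379*X-.568,.173-.925*X-.192,Z-.165],3))
E
```

```text
0 1.4 [-0.011 -0.025  0.001]
1 1.3 [-0.015 -0.037  0.   ]
2 1.21 [-0.019 -0.047 -0.001]
3 1.13 [-0.024 -0.057 -0.004]
4 1.04 [-0.028 -0.067 -0.007]
5 0.96 [-0.032 -0.076 -0.012]
6 0.87 [-0.035 -0.086 -0.017]
7 0.79 [-0.039 -0.095 -0.023]
8 0.7 [-0.043 -0.103 -0.031]
9 0.61 [-0.046 -0.111 -0.039]
10 0.53 [-0.049 -0.119 -0.048]
11 0.44 [-0.052 -0.125 -0.057]
12 0.36 [-0.054 -0.131 -0.068]
13 0.27 [-0.056 -0.136 -0.079]
14 0.19 [-0.058 -0.141 -0.09 ]
15 0.1 [-0.059 -0.144 -0.102]
```

Request:
move_arm --targets "-0.007 0.003 -0.033 0 0 0 0;-0.007 0.003 -0.066 0 0 0 0;-0.007 0.003 -0.1 0 0 0 0;-0.007 0.003 -0.131 0 0 0 0;-0.007 0.003 -0.131 0 0 0 0"

```text
clock: 2.52
tcp_pos: [0.564, 0.1867, 0.1587]
ee_rot: [-0.005, -0.557, 0.831, 0.001]
force: [-0.9, -0.6, -1.3]
gripper_width: 0.0005
finger_force: 0.0
```

Request:
move_arm --targets "0 0 0 0 0 0 0;0 0 0 0 0 0 0"

```text
clock: 2.68
tcp_pos: [0.5689, 0.1888, 0.1674]
ee_rot: [0.001, -0.557, 0.83, -0.0]
force: [-0.6, 0.5, 0.3]
gripper_width: 0.0004
finger_force: 0.0
```

Request:
move_arm --targets "-0.011 -0.025 0.001 0 0 0 0;-0.015 -0.037 0 0 0 0 0;-0.019 -0.047 -0.001 0 0 0 0;-0.024 -0.057 -0.004 0 0 0 0;-0.028 -0.067 -0.007 0 0 0 0;-0.032 -0.076 -0.012 0 0 0 0;-0.035 -0.086 -0.017 0 0 0 0;-0.039 -0.095 -0.023 0 0 0 0"

```text
clock: 3.35
tcp_pos: [0.5286, 0.0926, 0.1421]
ee_rot: [-0.0, -0.557, 0.83, -0.0]
force: [1.1, 1.3, 0.4]
gripper_width: 0.0
finger_force: 0.3
```

```bash
python3 - <<'E'
from h import *
np.set_printoptions(precision=4,suppress=True)
f=get('scene','s2');s=sensors.sense();print(s['tcp_pos'],s['force'])
cv2.imwrite('pics/c3.png',cv2.resize(f['pixels'][130:330,290:490],None,fx=3,fy=3))
E
```

```text
[0.5268 0.0911 0.1406] [-2.3107 -1.7405 -2.3745]
```

View pics/c3.png

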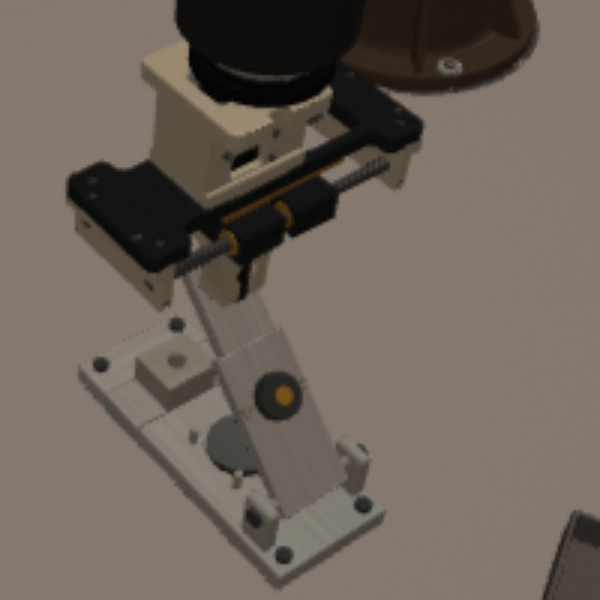

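The picture shows the leaf swung to about 45°, with the closed fingertips pushing on its outer face at crop (240,285).

Request:
move_arm --targets "-0.004 -0.008 -0.008 0 0 0 0;-0.007 -0.016 -0.016 0 0 0 0;-0.01 -0.024 -0.025 0 0 0 0;-0.013 -0.03 -0.034 0 0 0 0;-0.015 -0.036 -0.045 0 0 0 0;-0.017 -0.041 -0.056 0 0 0 0;-0.019 -0.046 -0.067 0 0 0 0;-0.02 -0.049 -0.076 0 0 0 0"

```text
clock: 4.07
tcp_pos: [0.5079, 0.0435, 0.0651]
ee_rot: [-0.001, -0.557, 0.831, 0.0]
force: [-0.1, -0.3, -0.4]
gripper_width: 0.0002
finger_force: 0.1
```

Request:
move_arm --targets "0 0 -0.003 0 0 0 0;0 0 -0.003 0 0 0 0;0 0 -0.003 0 0 0 0"

```text
clock: 4.32
tcp_pos: [0.5091, 0.0445, 0.0635]
ee_rot: [-0.0, -0.557, 0.83, -0.0]
force: [-0.0, -0.8, 0.5]
gripper_width: 0.0002
finger_force: 0.0
```

Request:
move_arm --targets "0 0 -0.004 0 0 0 0;0 0 -0.004 0 0 0 0;0 0 0.03 0 0 0 0;0 0 0.07 0 0 0 0;0 0 0.11 0 0 0 0;0.003 -0.04 0.11 0 0 0 0.6;0.006 -0.08 0.11 0 0 0 0.6;0.009 -0.12 0.11 0 0 0 0.6"

```text
clock: 4.98
tcp_pos: [0.5184, -0.0758, 0.1751]
ee_rot: [0.002, -0.558, 0.83, -0.0]
force: [1.0, -0.3, 0.2]
gripper_width: 0.0151
finger_force: 0.0
```

Request:
move_arm --targets "0.003 -0.04 0 0 0 0 0.6;0.006 -0.08 0 0 0 0 0.6;0.009 -0.12 0 0 0 0 0.6;0.012 -0.16 0 0 0 0 0.6;0.015 -0.19 0 0 0 0 0.6;0.0175 -0.2095 0 0 0 0 0.6;0.0175 -0.2095 0 0 0 0 0.6;0.0175 -0.2095 -0.03 0 0 0 0.6"

```text
clock: 5.65
tcp_pos: [0.5388, -0.2875, 0.1485]
ee_rot: [0.003, -0.557, 0.831, -0.004]
force: [1.7, 0.6, 0.2]
gripper_width: 0.0525
finger_force: 0.0
```

```bash
python3 - <<'E'
from h import *
np.set_printoptions(precision=4,suppress=True)
f=get('scene','s3');t=get('top','t3');s=sensors.sense();print(s['tcp_pos'],s['force'],s['gripper_width'])
r=lambda i:cv2.resize(i,(400,300),interpolation=cv2.INTER_CUBIC)
p,q=f['pixels'],t['pixels']
cv2.imwrite('pics/c4.png',np.vstack([np.hstack([r(p[140:230,160:280]),r(p[225:315,310:430])]),np.hstack([r(q[210:270,390:470]),r(q[225:285,245:325])])]))
E
```

```text
[ 0.5329 -0.2841  0.1401] [ 0.0778 -0.6204 -1.5409] 0.05262054272318074
```

View pics/c4.png

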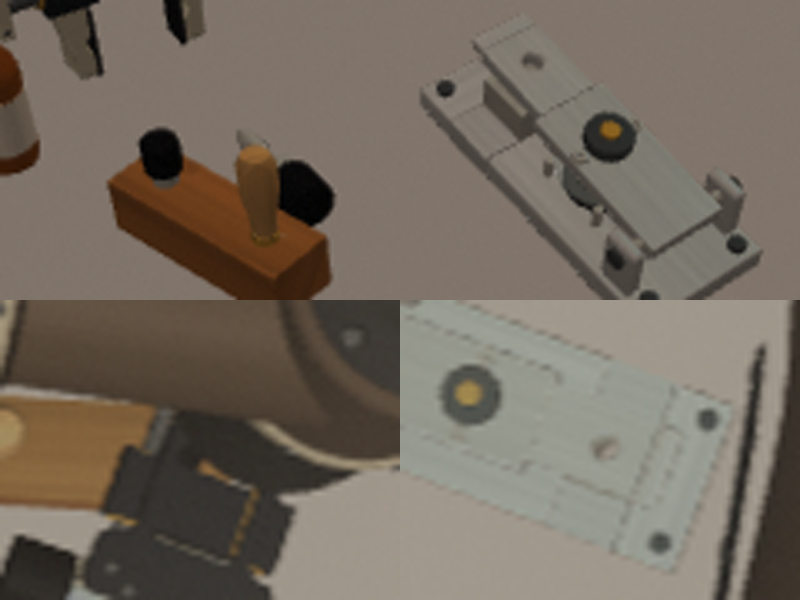

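The leaf lies nearly shut, with its hole at top crop (605,447). The decoy pin, though, is now lying behind the block at crop (305,195) instead of standing. I'll check the earlier frames to see when that happened.

```bash
python3 - <<'E'
from h import *
np.set_printoptions(precision=4,suppress=True)
r=lambda i:cv2.resize(i,(400,300),interpolation=cv2.INTER_CUBIC)
p=[load(k)['pixels'] for k in('scene1','s2','s3')]
q=load('top1')['pixels']
cv2.imwrite('pics/c5.png',np.vstack([np.hstack([r(p[0][140:230,160:280]),r(p[1][140:230,160:280])]),np.hstack([r(p[2][140:230,160:280]),r(q[210:300,370:490])])]))
f=load('scene1');A=cloud(f)
m=(abs(A[...,0]-.45)<.05)&(abs(A[...,1]+.297)<.04)&(A[...,2]>.01);P=A[m]
for z in np.arange(.01,.12,.01):
  k=P[(P[:,2]>z)&(P[:,2]<=z+.01)];print(round(z,2),len(k),k.mean(0) if len(k) else'')
A=cloud(load('s3'))
for u,v in((251,198),(245,192),(235,182),(232,179),(255,203)):print(u,v,A[v,u])
E
```

```text
0.01 19 [ 0.4514 -0.2993  0.0148]
0.02 21 [ 0.4511 -0.299   0.0248]
0.03 18 [ 0.4515 -0.2994  0.0346]
0.04 15 [ 0.4515 -0.2974  0.043 ]
0.05 33 [ 0.4548 -0.296   0.0557]
0.06 26 [ 0.4568 -0.2932  0.0662]
0.07 54 [ 0.458  -0.2925  0.0756]
0.08 55 [ 0.4569 -0.2924  0.0848]
0.09 134 [ 0.4524 -0.2985  0.0972]
0.1 33 [ 0.4492 -0.2993  0.1008]
0.11 0 
251 198 [ 0.4891 -0.208   0.033 ]
245 192 [ 0.4823 -0.2299  0.0352]
235 182 [ 0.4603 -0.2772  0.0269]
232 179 [ 0.4534 -0.292   0.0244]
255 203 [ 0.4818 -0.2042  0.0142]
```

View pics/c5.png

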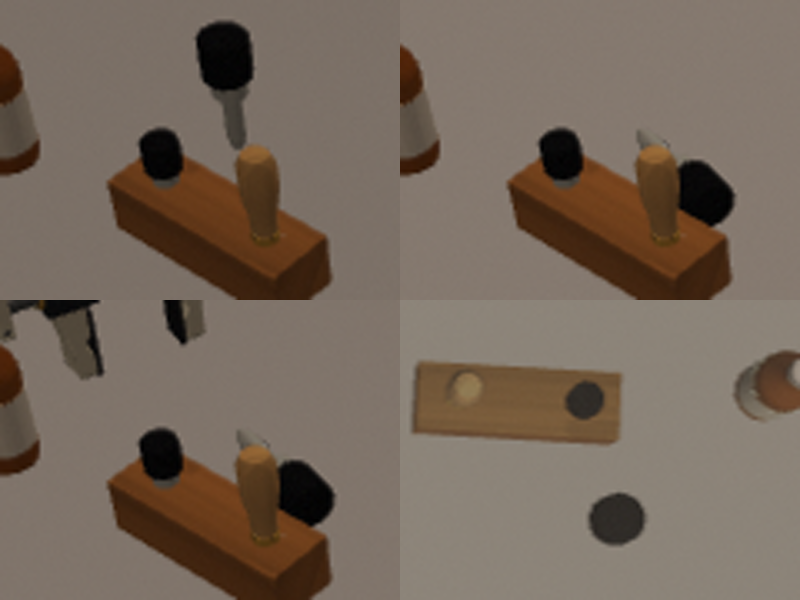

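The decoy had already toppled by the second frame, when the arm had not been near it. It was balanced on its nose, so it fell by itself. It lies clear of the grasp, so I leave it there.

Request:
move_arm --targets "0 0 -0.02 0 0 0 0.6;0 0 -0.04 0 0 0 0.6;0 0 -0.055 0 0 0 0.6;0 0 -0.055 0 0 0 0.6;0 0 -0.055 0 0 0 0.6;0 0 -0.055 0 0 0 0.6"

```text
clock: 6.25
tcp_pos: [0.5364, -0.2849, 0.0902]
ee_rot: [0.0, -0.558, 0.83, -0.001]
force: [0.5, 0.3, 0.8]
gripper_width: 0.0525
finger_force: 0.0
```

Request:
move_arm --targets "0 0 -0.02 0 0 0 0.6;0 0 -0.035 0 0 0 0.6;0 0 -0.043 0 0 0 0.6;0 0 -0.043 0 0 0 0.6;0 0 -0.043 0 0 0 0.6" --grip_force 50

```text
clock: 6.67
tcp_pos: [0.5359, -0.2851, 0.0464]
ee_rot: [0.0, -0.557, 0.83, -0.0]
force: [0.3, 0.2, 0.7]
gripper_width: 0.0528
finger_force: 0.0
```

Request:
move_arm --targets "0 0 0 0 0 0 0.1;0 0 0 0 0 0 0.1;0 0 0 0 0 0 0.1;0 0 0 0 0 0 0.1;0 0 0 0 0 0 0.1;0 0 0 0 0 0 0.1" --grip_force 50

```text
clock: 7.17
tcp_pos: [0.5357, -0.2851, 0.046]
ee_rot: [0.0, -0.557, 0.83, -0.0]
force: [-0.0, 0.5, 2.9]
gripper_width: 0.0248
finger_force: 50.0
```

Request:
move_arm --targets "0 0 0.01 0 0 0 0.1;0 0 0.025 0 0 0 0.1;0 0 0.05 0 0 0 0.1;0 0 0.08 0 0 0 0.1;0 0 0.11 0 0 0 0.1;0 0 0.14 0 0 0 0.1;0 0 0.155 0 0 0 0.1;0 0 0.155 0 0 0 0.1"

```text
clock: 7.83
tcp_pos: [0.537, -0.2858, 0.2058]
ee_rot: [0.002, -0.557, 0.83, -0.003]
force: [0.5, -0.3, -0.8]
gripper_width: 0.0249
finger_force: 50.0
```

Request:
move_arm --targets "-0.001 -0.0 0 0 0 0 0.1;-0.003 0.03 0 0 0 0 0.1;-0.006 0.07 0 0 0 0 0.1;-0.009 0.11 0 0 0 0 0.1;-0.012 0.15 0 0 0 0 0.1;-0.015 0.19 0 0 0 0 0.1;-0.018 0.23 0 0 0 0 0.1;-0.021 0.265 0 0 0 0 0.1"

```text
clock: 8.5
tcp_pos: [0.5128, -0.0182, 0.1995]
ee_rot: [-0.001, -0.557, 0.83, 0.001]
force: [0.5, -0.2, -1.6]
gripper_width: 0.0251
finger_force: 50.0
```

```bash
python3 - <<'E'
from h import *
np.set_printoptions(precision=4,suppress=True)
f=get('scene','s4');t=get('top','t4');s=sensors.sense();print(s['tcp_pos'],s['force'],s['gripper_width'])
r=lambda i:cv2.resize(i,(400,300),interpolation=cv2.INTER_CUBIC)
p,q=f['pixels'],t['pixels']
p3,q3=load('s3')['pixels'],load('t3')['pixels']
cv2.imwrite('pics/c6.png',np.vstack([np.hstack([r(p[100:280,250:490]),r(p3[228:258,330:370])]),np.hstack([r(q[200:320,240:400]),r(q3[240:270,265:305])])]))
E
```

```text
[ 0.5131 -0.0163  0.1996] [ 0.3248 -0.2182 -0.7593] 0.025240637059901382
```

View pics/c6.png

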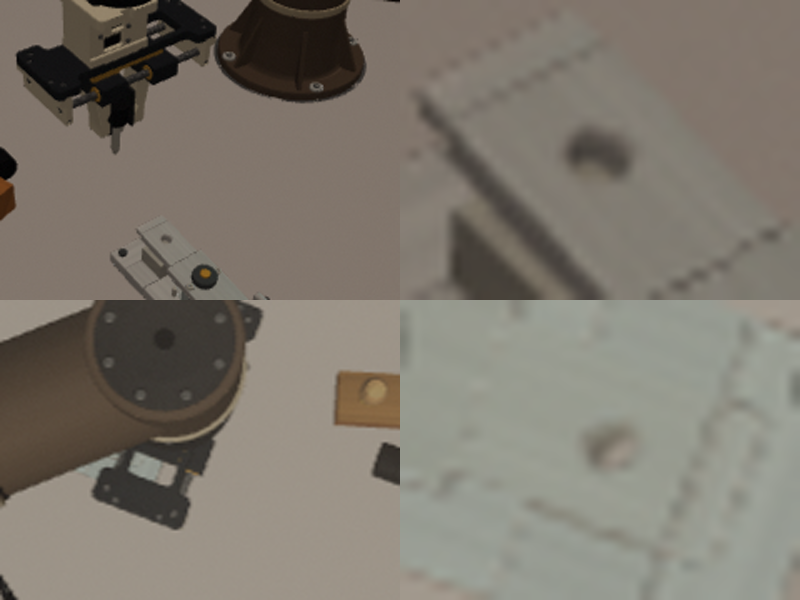

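The pin hangs straight in the grip, with its nose at scene (319,191.8). The leaf hole is at scene (349.6,242.8) and top (285.6,254).

```bash
python3 - <<'E'
from h import *
np.set_printoptions(precision=4,suppress=True)
a=load('s4');b=load('t3');A=cloud(load('s3'));B=cloud(b)
print('leaf z',A[240:247:2,353],B[254,281],B[250,290],A[238,343])
m=(abs(A[...,0]-.511)<.02)&(abs(A[...,1]-.053)<.045)&(A[...,2]>.047)&(A[...,2]<.08)
P=A[m];c=np.polyfit((P[:,:2]-[.511,.0526])@[-.379,-.925],P[:,2],1);print('leaf slope,z at hole',c)
for z in(.055,.058):print(z,ray(a,349.55,242.75,z),ray(b,285.55,254.05,z))
print('bush',ray(a,348.6,249.6,.038),ray(b,286.2,254.6,.038))
print('tip',ray(a,319,191.8,.16),ray(a,318.6,191.3,.16))
# steel shank / knob by depth in scene4
S=cloud(a);m=(S[...,2]>.161)&(S[...,2]<.19)&(abs(S[...,0]-.513)<.012)&(abs(S[...,1]+.016)<.02);print(m.sum(),S[m].mean(0))
E
```

```text
leaf z [[0.5007 0.056  0.0608]
 [0.5039 0.0579 0.059 ]
 [0.5101 0.0612 0.0608]
 [0.513  0.063  0.0587]] [0.5131 0.0643 0.0546] [0.5224 0.0421 0.0548] [0.5057 0.0362 0.0596]
leaf slope,z at hole [0.069  0.0588]
0.055 [0.506  0.0516 0.055 ] [0.5127 0.0531 0.055 ]
0.058 [0.5085 0.0528 0.058 ] [0.5124 0.0529 0.058 ]
bush [0.509  0.0524 0.038 ] [0.5128 0.0526 0.038 ]
tip [ 0.5124 -0.0183  0.16  ] [ 0.5116 -0.0196  0.16  ]
52 [ 0.5153 -0.017   0.1775]
```

Request:
move_arm --targets "-0.002 0.035 0 0 0 0 0.1;-0.004 0.071 -0.02 0 0 0 0.1;-0.004 0.071 -0.05 0 0 0 0.1;-0.004 0.071 -0.08 0 0 0 0.1;-0.004 0.071 -0.092 0 0 0 0.1;-0.004 0.071 -0.092 0 0 0 0.1;-0.004 0.071 -0.092 0 0 0 0.1;-0.004 0.071 -0.092 0 0 0 0.1"

```text
clock: 9.27
tcp_pos: [0.5108, 0.0507, 0.1091]
ee_rot: [0.0, -0.557, 0.83, -0.0]
force: [-0.2, 0.7, -0.0]
gripper_width: 0.025
finger_force: 50.0
```

```bash
python3 - <<'E'
from h import *
np.set_printoptions(precision=4,suppress=True)
f=get('scene','s5');s=sensors.sense();print(s['tcp_pos'],s['force'],s['wrist_torque'],s['gripper_width'])
cv2.imwrite('pics/c7.png',cv2.resize(f['pixels'][190:280,300:420],(800,600),interpolation=cv2.INTER_CUBIC))
E
```

```text
[0.5111 0.0509 0.1096] [ 0.4451  0.3982 -0.4075] [-0.0029  0.0891 -0.0415] 0.02534687105678501
```

View pics/c7.png

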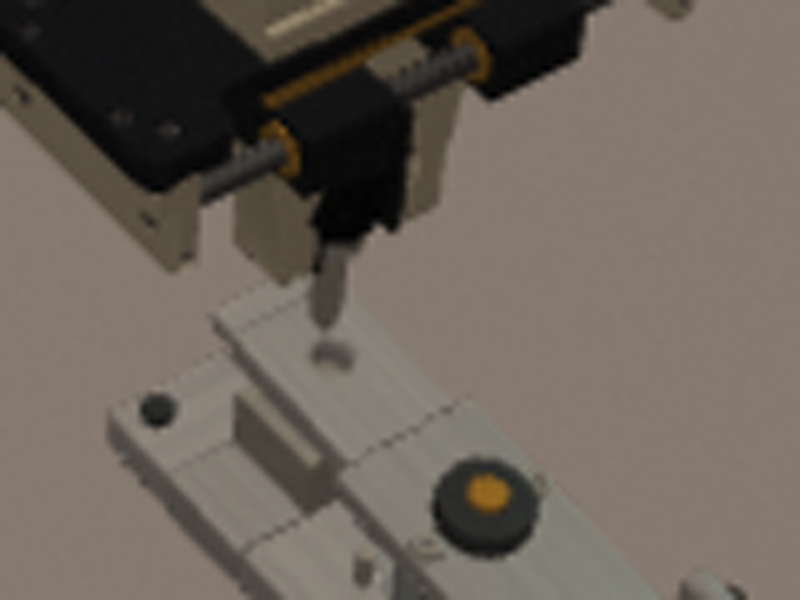

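The nose tip is at crop (325,327), about 1 cm above the hole at (332,354).

```bash
python3 - <<'E'
from h import *
a=load('s5')
t=ray(a,348.3,238.9,.0700);h=ray(a,349.4,242.7,.0588);print(t,h,h-t)
E
```

```text
[0.51098502 0.05045457 0.07      ] [0.50922373 0.05278877 0.0588    ] [-0.0017613  0.0023342 -0.0112   ]
```

Request:
move_arm --targets "-0.0008 0.002 0 0 0 0 0.1;-0.0008 0.002 -0.004 0 0 0 0.1;-0.0008 0.002 -0.008 0 0 0 0.1;-0.0008 0.002 -0.011 0 0 0 0.1;-0.0008 0.002 -0.014 0 0 0 0.1;-0.0008 0.002 -0.017 0 0 0 0.1;-0.0008 0.002 -0.017 0 0 0 0.1"

```text
clock: 9.9
tcp_pos: [0.5098, 0.0531, 0.0911]
ee_rot: [0.0, -0.557, 0.83, -0.0]
force: [1.2, 1.3, -1.2]
gripper_width: 0.025
finger_force: 50.0
```

```bash
python3 - <<'E'
from h import *
np.set_printoptions(precision=4,suppress=True)
f=get('scene','s6');s=sensors.sense();print(s['tcp_pos'],s['force'],s['wrist_torque'],s['gripper_width'])
A=cloud(f)
m=(abs(A[...,0]-.54)<.03)&(abs(A[...,1]-.12)<.06)&(A[...,2]>.04)&(A[...,2]<.08)
P=A[m];c=np.polyfit((P[:,:2]-[.560,.173])@[-.379,-.925],P[:,2],1);print(c)
cv2.imwrite('pics/c8.png',cv2.resize(f['pixels'][190:280,300:420],(800,600),interpolation=cv2.INTER_CUBIC))
E
```

```text
[0.5098 0.0531 0.0913] [ 1.4724  0.6512 -1.5153] [ 0.3623 -0.3621  0.0284] 0.02520407829040188
[0.0795 0.05  ]
```

View pics/c8.png

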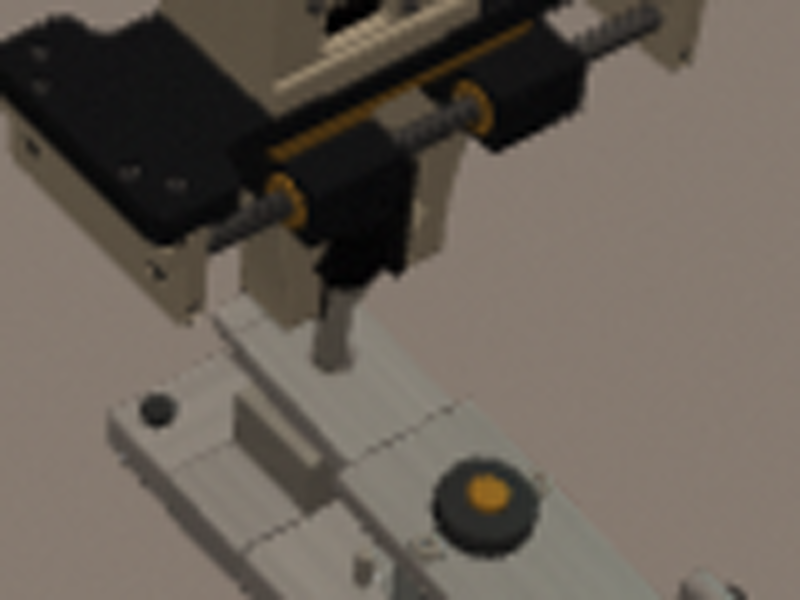

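The nose has entered the leaf hole at crop (333,365), with only about 1.5 N of side force. I keep lowering with a small correction.

Request:
move_arm --targets "0.0006 0.0003 0 0 0 0 0.1;0.0006 0.0003 -0.004 0 0 0 0.1;0.0006 0.0003 -0.008 0 0 0 0.1;0.0006 0.0003 -0.012 0 0 0 0.1;0.0006 0.0003 -0.015 0 0 0 0.1;0.0006 0.0003 -0.018 0 0 0 0.1;0.0006 0.0003 -0.018 0 0 0 0.1"

```text
clock: 10.53
tcp_pos: [0.5102, 0.0533, 0.0729]
ee_rot: [-0.0, -0.557, 0.83, 0.0]
force: [2.2, 1.5, -2.5]
gripper_width: 0.0253
finger_force: 50.0
```

Request:
move_arm --targets "0.0006 0.0004 0 0 0 0 0.1;0.0006 0.0004 -0.004 0 0 0 0.1;0.0006 0.0004 -0.008 0 0 0 0.1;0.0006 0.0004 -0.011 0 0 0 0.1;0.0006 0.0004 -0.011 0 0 0 0.1" --grip_force 60

```text
clock: 10.95
tcp_pos: [0.5104, 0.0534, 0.0619]
ee_rot: [-0.001, -0.557, 0.83, 0.0]
force: [0.3, 0.3, -0.5]
gripper_width: 0.0249
finger_force: 60.0
```

Request:
move_arm --targets "0 0 -0.003 0 0 0 0.1;0 0 -0.006 0 0 0 0.1;0 0 -0.009 0 0 0 0.1;0 0 -0.011 0 0 0 0.1;0 0 -0.011 0 0 0 0.1;0 0 -0.011 0 0 0 0.1"

```text
clock: 11.45
tcp_pos: [0.5105, 0.0531, 0.0519]
ee_rot: [-0.0, -0.557, 0.83, -0.0]
force: [-2.5, -2.7, 8.2]
gripper_width: 0.0247
finger_force: 60.0
```

Request:
move_arm --targets "-0.0003 -0.0003 -0.001 0 0 0 0.1;-0.0003 -0.0003 -0.002 0 0 0 0.1;-0.0003 -0.0003 -0.002 0 0 0 0.1;-0.0003 -0.0003 -0.002 0 0 0 0.1"

```text
clock: 11.78
tcp_pos: [0.5107, 0.0531, 0.0515]
ee_rot: [0.0, -0.557, 0.83, -0.0]
force: [-8.8, -1.9, 26.2]
gripper_width: 0.025
finger_force: 60.0
```

Request:
move_arm --targets "-0.0005 0 0 0 0 0 0.1;-0.0005 0 0 0 0 0 0.1;-0.0005 0 0 0 0 0 0.1;-0.0005 0 0 0 0 0 0.1;-0.0005 0 0 0 0 0 0.1;-0.0005 0 0 0 0 0 0.1"

```text
clock: 12.28
tcp_pos: [0.5106, 0.0531, 0.0516]
ee_rot: [0.001, -0.557, 0.83, -0.001]
force: [-6.3, -3.4, 24.4]
gripper_width: 0.0253
finger_force: 60.0
```

```bash
python3 - <<'E'
from h import *
np.set_printoptions(precision=4,suppress=True)
f=get('scene','s7');s=sensors.sense();print(s['tcp_pos'],s['force'],s['wrist_torque'],s['gripper_width'])
A=cloud(f)
m=(abs(A[...,0]-.54)<.03)&(abs(A[...,1]-.12)<.06)&(A[...,2]>.04)&(A[...,2]<.054)
P=A[m];c=np.polyfit((P[:,:2]-[.560,.173])@[-.379,-.925],P[:,2],1);print(c)
cv2.imwrite('pics/c9.png',cv2.resize(f['pixels'][190:280,300:420],(800,600),interpolation=cv2.INTER_CUBIC))
E
```

```text
[0.5107 0.0531 0.0516] [-6.657  -2.7906 24.5861] [-1.0474  2.5985 -0.0112] 0.025115791665577942
[-0.0027  0.0488]
```

View pics/c9.png

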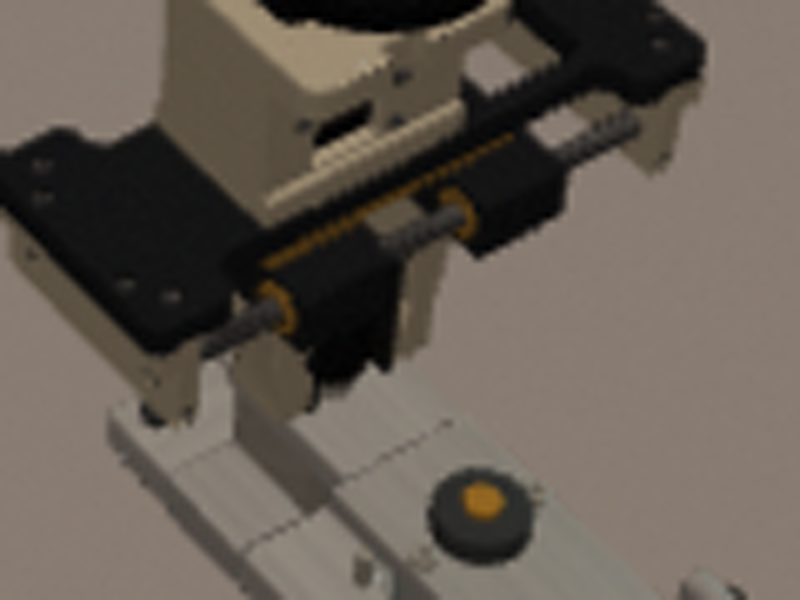

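The leaf lies flat on the bush block (fitted slope about 0, top at 48 mm). The pin's shoulder is down on it with a steady push of about 24 N.

```bash
python3 -c "
from station import job
print(job.sign_off())"
```

```text
the job is handed in; nothing more can be done
None
```

The leaf is shut flat, the index pin is fully home, and I handed the job in with the arm still pressing at about 24 N. The spare larger pin standing loose behind the block toppled early on, before the arm went near it, and I left it where it lay.

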